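Tuck the flap of the cutlery box

ROBOT

A 6-joint arm with a two-finger parallel gripper is mounted at the origin on a cart in front of the work surface, level with it; the furniture and walls round the work are solid. World frame = base frame: x ahead of the robot, y to its left, z up, the work surface at z = 0. Lengths are in m, angles in rad, forces in N, time in s.
With the tool pointing down it reaches from about 0.275 to 0.75 m from the base axis. Payload 10.2 kg.
Tool frame: the origin (TCP) lies on the centre line of the jaws, within the pads' length; the fingertips stand 11 mm ahead of it and the grasp point (between the pads) lies 8 mm behind it; y points along the fingers, x is the direction in which the jaws open and shut, and the axes are right-handed (so a half turn about y gives the same grasp; the last joint's range is limited). The gripper opens to 88 mm and grips with 3 to 60 N. Pads are 18 mm wide; open, the fingers measure 123 mm over their backs; the gripper's body (75 mm by 187 mm) begins 45 mm behind the grasp point.
Start: joints at [0.925, 0.313, 1.498, -0, 1.331, -0.223], TCP at [0.215, 0.479, 0.224] pointing down, gripper open.
Joint ranges: [-2.94, 2.94], [-0.97, 2.17], [0.19, 2.56], [-1.23, 4.37], [0.02, 3.11], [-2.88, 2.88]. Speed limits (rad/s): [2.39, 2.39, 3.01, 3.14, 3.14, 3.14].

INTERFACE

Orientations are given as a rotation vector (axis times angle).
In Python, from station import get_obs, vision, env gives the robot as it stands.
- The arm moves only by the shell command python3 -m handwheel 'ROWS' [FORCE]. ROWS is JSON, a list of rows, each a list of 5 numbers: the opening, from 0 (shut) to 1 (fully open), then the shift along the world's x, y, z in m, then the turn about the world's z in rad. In form: [[claw, x, y, z, turn], ...]. A call has 1 to 5 rows; each row is the pose to reach, as a shift and turn from the pose measured when the call began; what a row does not reach only later rows make up. A row lasts 1/12 s, in which the tool goes at most 41.7 mm and 7.16 degrees, less where a joint would pass 70% of its speed; a pose out of reach is approached as far as the arm can. A call with a gripper value outside its range is refused whole. The fingers move at their own pace and stop on an object; FORCE is the grip in N (left out, the last holds). Time passes only in rows, so rows that repeat a pose let the fingers close. It gives the time, the measured TCP pose, the force and the opening at its end, in the units of the state.
- get_obs(): the state, without advancing time (a new reading comes with each control period).
- vision.camera(name): name is "side" or "top"; returns a dict with "color" (400x640x3 uint8, red, green, blue), "K" (3x3 intrinsics, pixels), "world_from_camera" (4x4, takes a point from camera to world coordinates). Camera axes: x right, y up, looking along -z (the intrinsics and any distortion apply to the point x, -y, -z); pixel columns grow to the right and rows downward; lengths in m; the calibration is good to about 2 mm. A picture is of the moment at which its call begins. There is no depth.
- env.hand_in(): hands the job in, once; it reports no verdict.
Trained networks look in the newest picture that a camera, given by its name, has taken for a name from the list of things; names that differ only in an ending like _2 or _b are one class to them, and where a whole thing is asked for, a point or a joint stands for the part that bears it (a point fixed in the world has none). Each returns a list of dicts, best first, with "p" (0 to 1); they miss things now and then, are a little off and sometimes report something else, mostly with a low value. They report only what shows in the picture. A call takes as long as a camera call.
- vision.recognise(label, camera): "at" ([column, row] in pixels, amid what is visible of it).
- vision.tip_of(label, camera): "at" ([column, row] in pixels: a listed point, or the origin of a listed thing).
The state is a dict: "time": time; "joint_positions": joint angles; "joint_velocities": joint speeds; "joint_torque": joint torques, N m; "eef_pos": TCP position; "ee_rot": TCP orientation; "ft_force": force on the tool from outside, world axes, zero at the start; "moment": the same for the moment, N m; "finger_gap": opening from 0.0 (shut) to 1.0 (fully open).
Only numpy, scipy, OpenCV 4.12 (cv2) and the standard library are available. Lean on these libraries where they do the work, as an engineer would, in place of code of your own. Each camera call takes 0.05 s, during which the arm holds its last target. There are 200 camera calls.

TASK

Close the small brown cardboard cutlery box: with the fingertips, push its open flap over from the outside until it lies flat, keep it pressed down, and push it along by its thumb ridge until its free edge is tucked fully home beneath the lip on the opposite wall, so that it stays shut when you let go. Only push and press: do not pinch the flap or touch its inner face, do not lift or tip the box, keep it where it stands (a shift of a centimetre or two does no harm), and leave the mug, shakers, tape and tin standing where they are.

Things in the scene. Friction and masses are not known exactly. Their poses are not given: they have to be found in the camera images.
- box: Loose cardboard box, 1 kg, 215 (x) x 150 (y) mm, fork and spoon fixed inside. Origin: centre of underside; x along the flap's crease, -y side the lip wall, +y side the crease wall. Walls 4 mm thick, 55 mm high; the lip wall is 71.5 mm high and its full-length lip juts inward (y -75 to -51 mm, underside z 66.5, top z 71.5 mm). A sideways push of about 4 to 6 N slides the box.
- flap (a joint): Angle of the flap about its crease: 0 flat over the box, 1.57 upright, more leans outward (limit 2.3). Cardboard panel 4 mm thick, 201 mm along the crease, 116 mm from crease to free edge. The springy crease wants it at about 1.9 rad: let go untucked, the flat flap lifts again (under 1 N at the edge).
- tuck (a joint): How far the flap with its crease is pushed towards the lip (box -y): 0 at the start, 0.022 m at the stop; about 2 N friction, no spring. At 0 the flat flap's edge stops 8 mm short of the lip, at the stop 14 mm are under it. Pushed along before it is flat, it ends on top of the lip. The flat flap's top is at box z 62 mm, 4.5 mm below the lip.
- crease (a point): Middle of the crease; at the start at box (0, 73, 58) mm. The flap's inner face passes through it. The point shifts with the tuck.
- flap_edge (a point): Middle of the flap's free edge, half-way through its thickness, 116 mm from the crease.
- ridge (a point): Middle of the top of the thumb ridge on the flap's outer face: a straight cardboard rib parallel to the crease, 6 mm wide, 151 mm long, standing 8 mm above the face, its centre 86 mm from the crease (30 mm from the free edge).
- lip_edge (a point): Middle of the lower inner edge of the lip, at box (0, -51, 66.5) mm.
- flap_lining: White paper lining, 2 mm thick, on the flap's inner face (181 x 94 mm, 12 to 106 mm from the crease); not to be touched. Origin at the crease, axes as the flap's.
- mug: White mug, 86 x 116 mm with its handle, 91 mm high, left of the box at the back; origin at the centre of its underside. Bystander.
- salt: Salt shaker, 44 mm wide, 90 mm high, left at the front; origin under its centre. Bystander.
- pepper: Pepper shaker, 44 mm wide, 90 mm high, beside the box's lip wall; origin under its centre. Bystander.
- tape: Roll of packing tape lying flat, 94 mm across, 48 mm high, right at the front; origin under its centre. Bystander.
- tin: Food tin, 75 mm across, 58 mm high, behind the box; origin under its centre. Bystander.

How it is judged:
On the way, in this order (a step that is already met when the one before it is completed fails the run):
1. the flap has been folded over flat (value of joint flap below 0.12 rad).
2. its free edge is tucked beneath the lip (y of flap_edge in the frame of box below -0.061 m and z of flap_edge in the frame of box below 0.067 m), for 0.2 s.
At the end, for the whole second after the job is handed in: The flap's free edge is at least 10 mm in beneath the lip and below its underside, the flap lies flat (under 0.09 rad), the box stands level and at rest within 3 cm of where it was, and every bystander is within 3 cm of where it stood (all of step 2 and value of joint flap below 0.09 rad and linear speed of box below 0.01 m/s and angle between box's own z axis and vertical below 0.05 rad and height (world z) of box below 0.006 m and distance of each of box, mug, salt, pepper, tape, tin from where it was at the start of the episode below 0.03 m); the robot touches nothing.
It fails at once if the cutlery box is lifted or tipped (height (world z) of box above 0.012 m or angle between box's own z axis and vertical above 0.15 rad).
It fails at once if the cutlery box is shoved more than 3 cm from where it stood (distance of box from where it was at the start of the episode above 0.03 m).
It fails at once if a finger presses on the paper-lined inner face of the flap (pinching it, or levering it from inside) (contact force between the fingers and flap_lining above 1 N).
It fails at once if the mug, a shaker, the tape or the tin is moved more than 3 cm (distance of any of mug, salt, pepper, tape, tin from where it was at the start of the episode above 0.03 m).
It also fails if it takes over 38 s, if anything falls off the work surface, if the arm or the gripper's body presses on something with over 40 N, if the wrist force passes 120 N, or if a joint passes its speed limit or range.

## Working session

There is one attempt and no reset: what is moved stays moved. The work goes in short steps, Python scripts to look and compute and a shell command to move; the robot and the scene stay as the last step left them, time stands still between calls to the robot, and variables do not carry over. Pictures are saved under pics/ and viewed, about 8 in all and at most 12, crops included, and the job is handed in when it is done.

```bash
mkdir -p pics; cat > h.py <<'E'
import numpy as np,cv2
from station import get_obs,vision,env
def snap(n,f=None):
    c=vision.camera(n)
    if f: cv2.imwrite('pics/'+f,c['color'][:,:,::-1])
    return c
def ray(c,p):
    K=np.array(c['K']);T=np.array(c['world_from_camera'])
    d=T[:3,:3]@np.array([(p[0]-K[0,2])/K[0,0],-(p[1]-K[1,2])/K[1,1],-1]);return T[:3,3],d
def onz(c,p,z):
    o,d=ray(c,p);return o+d*(z-o[2])/d[2]
def proj(c,X):
    K=np.array(c['K']);T=np.array(c['world_from_camera'])
    q=T[:3,:3].T@(np.array(X)-T[:3,3]);return K[0,0]*q[0]/-q[2]+K[0,2],K[1,1]*-q[1]/-q[2]+K[1,2]
def tri(c1,p1,c2,p2):
    A=[];b=[]
    for c,p in((c1,p1),(c2,p2)):
        o,d=ray(c,p);d/=np.linalg.norm(d);M=np.eye(3)-np.outer(d,d);A.append(M);b.append(M@o)
    return np.linalg.lstsq(np.vstack(A),np.hstack(b),rcond=None)[0]
E
python3 - <<'E'
from h import *
c={n:snap(n,n+'0.png') for n in('top','side')}
for n in c: print(n,c[n]['world_from_camera'][:3,3].round(3))
for l in['box','crease','flap_edge','ridge','lip_edge','mug','salt','pepper','tape','tin']:
    d={}
    for n in c:
        r=vision.tip_of(l,n)[:1]
        if r:d[n]=r[0]['at'];print(l,n,np.round(r[0]['at'],1),round(r[0]['p'],2),end=' ')
    if len(d)==2: print(tri(c['top'],d['top'],c['side'],d['side']).round(3))
    elif 'top' in d: print(onz(c['top'],d['top'],0).round(3))
    else: print()
o=get_obs();print(o['time'],o['eef_pos'],o['ee_rot'],o['ft_force'])
E
```

```text
top [ 0.371 -0.045  1.187]
side [0.595 0.563 1.014]
box top [282.1 217. ] 0.63 box side [331.6 238.2] 0.55 [0.543 0.061 0.014]
crease top [254.5 207.9] 0.92 crease side [334.5 260.5] 0.89 [0.551 0.143 0.058]
flap_edge top [229.1 203. ] 0.66 [0.586 0.228 0.   ]
ridge top [231.6 204.9] 0.74 ridge side [330.2 261.4] 0.55 [0.556 0.187 0.145]
lip_edge top [296.3 217.2] 0.85 lip_edge side [336.9 210.5] 0.85 [0.531 0.014 0.089]
mug top [220.5 158.9] 0.86 mug side [262.6 310.6] 0.8 [ 0.728  0.261 -0.002]
salt top [227.1 250.5] 0.6 salt side [376.9 293.4] 0.73 [0.436 0.223 0.031]
pepper top [331.7 210.6] 0.44 pepper side [326.9 200.7] 0.5 [ 0.56  -0.089 -0.022]
tape top [410.3 271.2] 0.57 tape side [385.2 138.4] 0.67 [ 0.368 -0.316  0.015]
tin top [336.7 138.9] 0.59 tin side [329.7 198.8] 0.6 [ 0.637 -0.043  0.177]
1.1 [0.2154285  0.47877651 0.22372724] [-1.38002552 -0.89238239  0.89237137] [ 0.22090873 -0.60865173 -0.86299069]
```

View pics/top0.png

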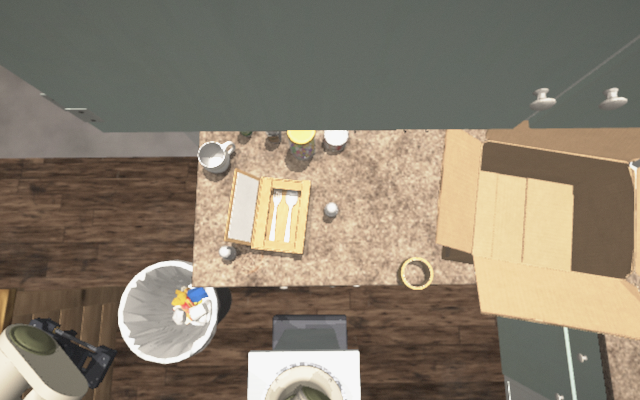

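View pics/side0.png

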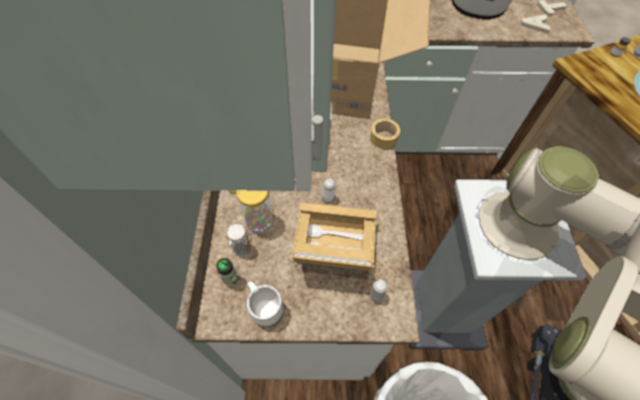

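```bash
cat >> h.py <<'E'
def pts(v,tuck=0):
    x,y,a,th=v;R=np.array([[np.cos(a),-np.sin(a),0],[np.sin(a),np.cos(a),0],[0,0,1]]);t=np.array([x,y,0])
    u=np.array([0,-np.cos(th),np.sin(th)]);n=np.array([0,np.sin(th),np.cos(th)]);cr=np.array([0,.073-tuck,.058])
    L={'box':[0,0,0],'crease':cr,'flap_edge':cr+.116*u+.002*n,'ridge':cr+.086*u+.012*n,'lip_edge':[0,-.051,.0665]}
    W=[np.array(p) for p in([-.1075,-.075,.0715],[.1075,-.075,.0715],[.1075,-.051,.0715],[-.1075,-.051,.0715],[-.1075,.075,.055],[.1075,.075,.055])]
    W+=[cr+r*u+.004*n+np.array([s,0,0]) for r in(0,.116) for s in(-.1005,.1005)]
    return {k:R@np.array(p)+t for k,p in L.items()},[R@w+t for w in W]
E
python3 - <<'E'
from h import *
from scipy.optimize import least_squares
from scipy.spatial.transform import Rotation as Ro
c={n:snap(n) for n in('top','side')}
D=[]
for n in c:
  for l in['crease','flap_edge','ridge','lip_edge']:
    r=vision.tip_of(l,n)[:1]
    if r: D.append((n,l,r[0]['at'],r[0]['p']))
def f(v):
    P=pts(v)[0];return np.hstack([(np.array(proj(c[n],P[l]))-a)*p for n,l,a,p in D])
s=least_squares(f,[.54,.065,-.12,1.9],loss='soft_l1');print(s.x.round(3))
for d,r in zip(D,s.fun.reshape(-1,2)):print(d[0],d[1],r.round(1))
o=get_obs();print(Ro.from_rotvec(o['ee_rot']).as_matrix().round(3))
im=[]
for n,(x0,y0) in(('top',(200,130)),('side',(250,170))):
    I=cv2.resize(c[n]['color'][y0:y0+150,x0:x0+130,::-1],None,fx=3,fy=3,interpolation=2)
    for i,w in enumerate(pts(s.x)[1]):
        p=proj(c[n],w);cv2.circle(I,(int((p[0]-x0+.5)*3),int((p[1]-y0+.5)*3)),3,(0,0,255) if i<6 else (255,0,0),1)
    im.append(I)
cv2.imwrite('pics/fit.png',np.hstack(im))
E
```

```text
[ 0.542  0.065 -0.098  2.093]
top crease [2.5 2.8]
top flap_edge [2.6 2. ]
top ridge [ 0.7 -0.8]
top lip_edge [-0.5  1.4]
side crease [-0.3 -0. ]
side flap_edge [-1.8  0.1]
side ridge [0.  3.7]
side lip_edge [-4.2  4.1]
[[ 0.41   0.    -0.912]
 [ 0.912 -0.     0.41 ]
 [-0.    -1.    -0.   ]]
```

View pics/fit.png

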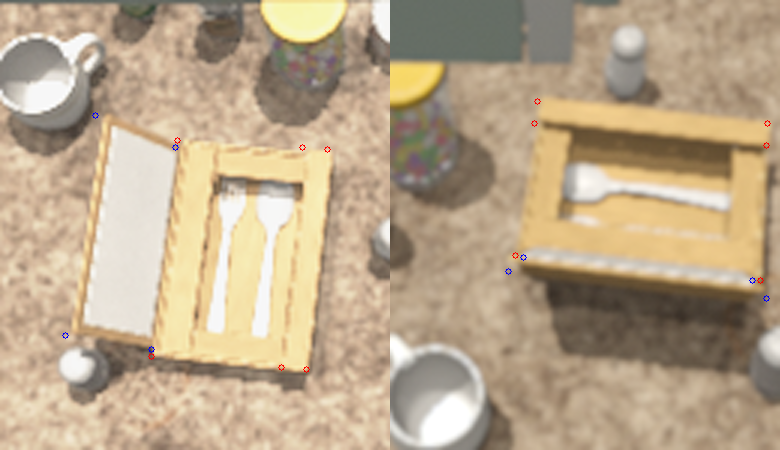

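```bash
python3 -m handwheel '[[0.7,0.04,-0.03,0,-0.12],[0.7,0.08,-0.06,0,-0.24],[0.7,0.11,-0.08,0,-0.36],[0.7,0.14,-0.10,0,-0.48],[0.7,0.17,-0.12,0,-0.60]]'
python3 -m handwheel '[[0.7,0.03,-0.02,0,-0.12],[0.7,0.06,-0.04,0,-0.24],[0.7,0.09,-0.06,0,-0.36],[0.7,0.12,-0.08,0,-0.48],[0.7,0.15,-0.10,0,-0.60]]'; python3 -c "
from h import *
from scipy.spatial.transform import Rotation as Ro
o=get_obs();R=Ro.from_rotvec(o['ee_rot']).as_matrix();print(np.arctan2(R[1,0],R[0,0]),o['ft_force'])"
```

```text
time: 2.02
eef_pos: [0.3868, 0.3574, 0.2239]
ee_rot: [-1.529, -0.425, 0.425]
ft_force: [0.6, 0.3, 0.0]
finger_gap: 0.702
time: 2.43
eef_pos: [0.5381, 0.256, 0.2239]
ee_rot: [-1.57, 0.05, -0.051]
ft_force: [0.1, -0.4, 0.2]
finger_gap: 0.701
-0.06397710088457412 [ 0.12833337 -0.44207568  0.21153907]
```

```bash
python3 -m handwheel '[[0.7,0.021,-0.022,-0.02,-0.034],[0.7,0.021,-0.022,-0.05,-0.034],[0.7,0.021,-0.022,-0.078,-0.034],[0.7,0.021,-0.022,-0.078,-0.034]]'
python3 -m handwheel '[[0.7,-0.001,-0.015,0,0],[0.7,-0.003,-0.03,0,0],[0.7,-0.0045,-0.045,0,0],[0.7,-0.006,-0.06,0,0],[0.7,-0.006,-0.06,0,0]]'
python3 - <<'E'
from h import *
im=[]
for n,(x0,y0) in(('top',(190,120)),('side',(240,160))):
    c=snap(n);im.append(cv2.resize(c['color'][y0:y0+150,x0:x0+130,::-1],None,fx=3,fy=3,interpolation=2))
cv2.imwrite('pics/a.png',np.hstack(im))
E
```

```text
time: 2.77
eef_pos: [0.557, 0.233, 0.1404]
ee_rot: [-1.572, 0.085, -0.071]
ft_force: [0.2, -0.2, -1.2]
finger_gap: 0.699
time: 3.18
eef_pos: [0.5514, 0.1709, 0.1423]
ee_rot: [-1.572, 0.085, -0.074]
ft_force: [-0.3, -0.7, 0.2]
finger_gap: 0.701
```

View pics/a.png

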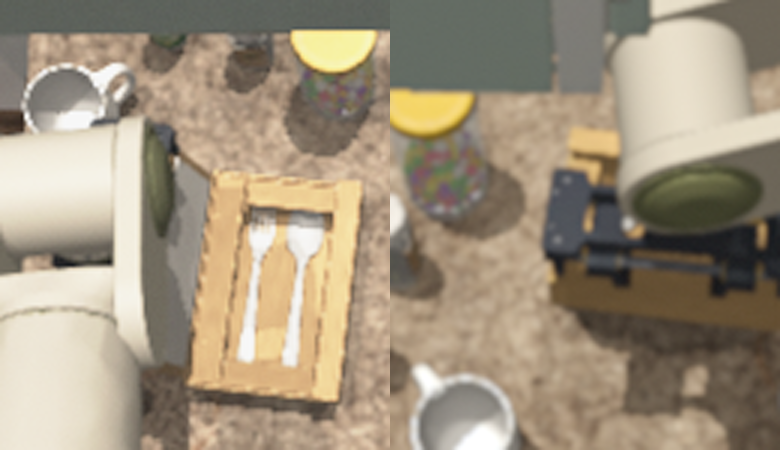

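```bash
python3 -m handwheel '[[0.7,-0.0015,-0.013,0,0],[0.7,-0.0025,-0.026,0,0],[0.7,-0.004,-0.041,-0.004,0],[0.7,-0.0055,-0.056,-0.010,0],[0.7,-0.0055,-0.056,-0.010,0]]'
python3 -m handwheel '[[0.7,-0.0015,-0.014,-0.010,0],[0.7,-0.0027,-0.027,-0.024,0],[0.7,-0.0035,-0.034,-0.036,0],[0.7,-0.0037,-0.037,-0.047,0],[0.7,-0.0037,-0.037,-0.047,0]]'
python3 - <<'E'
from h import *
im=[]
for n,(x0,y0) in(('top',(190,120)),('side',(240,160))):
    c=snap(n);im.append(cv2.resize(c['color'][y0:y0+150,x0:x0+130,::-1],None,fx=3,fy=3,interpolation=2))
cv2.imwrite('pics/b.png',np.hstack(im));print(get_obs()['ft_force'])
E
```

```text
time: 3.7
eef_pos: [0.5454, 0.1145, 0.1312]
ee_rot: [-1.572, 0.087, -0.073]
ft_force: [-0.3, 0.8, -0.2]
finger_gap: 0.698
time: 4.12
eef_pos: [0.541, 0.077, 0.0829]
ee_rot: [-1.572, 0.089, -0.072]
ft_force: [0.7, 1.4, -0.7]
finger_gap: 0.7
[-0.67042051  1.48535522 -0.18729296]
```

View pics/b.png

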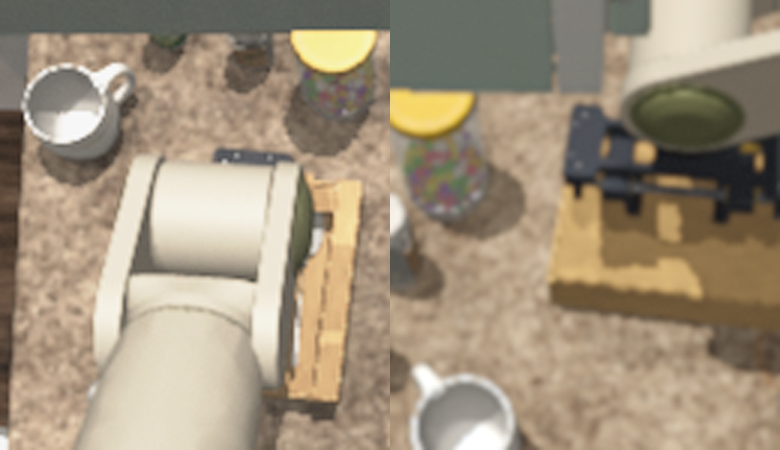

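```bash
python3 -m handwheel '[[0.7,0,0,-0.005,0],[0.7,0,0,-0.009,0],[0.7,0,0,-0.010,0],[0.7,0,0,-0.011,0],[0.7,0,0,-0.011,0]]'
python3 -m handwheel '[[0.7,0,0,-0.001,0],[0.7,0,0,-0.001,0]]'
python3 -c "from h import *; o=get_obs();print(o['ft_force'],o['moment'])"
```

```text
time: 4.63
eef_pos: [0.5418, 0.0779, 0.0735]
ee_rot: [-1.572, 0.087, -0.073]
ft_force: [0.8, -0.0, 0.7]
finger_gap: 0.699
time: 4.8
eef_pos: [0.5419, 0.0779, 0.0725]
ee_rot: [-1.572, 0.086, -0.073]
ft_force: [0.9, -1.0, 1.4]
finger_gap: 0.695
[ 0.92250118 -0.96793969  1.42695096] [-0.13322892 -0.03941859 -0.01647259]
```

```bash
for i in 1; do python3 -m handwheel '[[0.7,0,0,-0.001,0],[0.7,0,0,-0.002,0],[0.7,0,0,-0.002,0]]'; done
python3 -m handwheel '[[0.7,0,0,-0.002,0],[0.7,0,0,-0.002,0],[0.7,0,0,-0.002,0]]'
```

```text
time: 5.05
eef_pos: [0.5418, 0.0778, 0.0704]
ee_rot: [-1.572, 0.087, -0.073]
ft_force: [0.0, -0.6, 1.7]
finger_gap: 0.7
time: 5.3
eef_pos: [0.5418, 0.0778, 0.0682]
ee_rot: [-1.572, 0.087, -0.073]
ft_force: [1.3, -1.4, 0.9]
finger_gap: 0.701
```

```bash
python3 - <<'E'
from h import *
im=[]
for n,(x0,y0) in(('top',(190,120)),('side',(270,170))):
    c=snap(n);im.append(cv2.resize(c['color'][y0:y0+120,x0:x0+130,::-1],None,fx=3,fy=3,interpolation=2))
    for l in('flap_edge','ridge','crease','lip_edge'):print(n,l,[(np.round(r['at']),round(r['p'],2)) for r in vision.tip_of(l,n)[:1]], np.round(proj(c,pts([.542,.065,-.098,0.])[0][l])))
cv2.imwrite('pics/c.png',np.hstack(im));print(get_obs()['ft_force'])
E
```

```text
top flap_edge [(array([291., 215.]), 0.53)] [295. 215.]
top ridge [(array([278., 212.]), 0.68)] [284. 213.]
top crease [] [255. 212.]
top lip_edge [(array([297., 218.]), 0.56)] [297. 215.]
side flap_edge [] [336. 219.]
side ridge [(array([337., 222.]), 0.9)] [335. 226.]
side crease [(array([335., 258.]), 0.77)] [332. 257.]
side lip_edge [(array([339., 211.]), 0.79)] [336. 215.]
[-0.08314286 -0.6506807   0.62153535]
```

View pics/c.png

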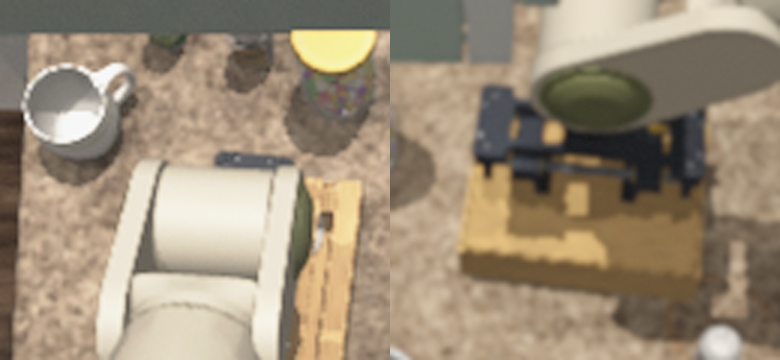

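```bash
python3 -m handwheel '[[0.7,0,0,-0.002,0],[0.7,0,0,-0.002,0],[0.7,0,0,-0.002,0]]'
python3 -m handwheel '[[0.7,0,0,-0.002,0],[0.7,0,0,-0.002,0],[0.7,0,0,-0.002,0]]'
```

```text
time: 6.05
eef_pos: [0.5418, 0.0778, 0.0663]
ee_rot: [-1.572, 0.087, -0.073]
ft_force: [-0.2, -0.1, 0.8]
finger_gap: 0.701
time: 6.3
eef_pos: [0.5418, 0.0778, 0.0642]
ee_rot: [-1.572, 0.087, -0.073]
ft_force: [0.4, -0.4, 1.7]
finger_gap: 0.698
```

```bash
python3 -m handwheel '[[0.7,0,0,-0.0015,0],[0.7,0,0,-0.002,0],[0.7,0,0,-0.002,0]]'
python3 -m handwheel '[[0.7,0,0,-0.0015,0],[0.7,0,0,-0.0015,0],[0.7,0,0,-0.0015,0]]'; python3 -c "
from h import *
for i in range(5):
    snap('side');print(get_obs()['ft_force'].round(1),[(np.round(r['at'],1),round(r['p'],2)) for r in vision.tip_of('ridge','side')[:1]])"
```

```text
time: 6.55
eef_pos: [0.5417, 0.0778, 0.062]
ee_rot: [-1.572, 0.087, -0.073]
ft_force: [0.4, -0.8, 1.3]
finger_gap: 0.702
time: 6.8
eef_pos: [0.5417, 0.0778, 0.0604]
ee_rot: [-1.572, 0.087, -0.073]
ft_force: [1.1, -1.2, 0.8]
finger_gap: 0.699
[ 0.2 -1.   2.1] [(array([339.1, 221.4]), 0.95)]
[ 1.1 -1.3  0.7] [(array([337.1, 222.9]), 0.71)]
[-0.1 -0.5  1.3] [(array([336.5, 219.9]), 0.64)]
[ 0.7 -0.3  1.8] [(array([337.3, 222.6]), 0.66)]
[ 1.1 -0.3  1.2] [(array([338.1, 221.9]), 0.83)]
```

```bash
python3 -m handwheel '[[0.7,0,0,-0.001,0],[0.7,0,0,-0.0015,0],[0.7,0,0,-0.0015,0]]'|grep -E 'pos|force'
python3 -m handwheel '[[0.7,0,0,-0.001,0],[0.7,0,0,-0.0015,0],[0.7,0,0,-0.0015,0]]'|grep -E 'pos|force'
python3 -m handwheel '[[0.7,0,0,-0.001,0],[0.7,0,0,-0.0015,0],[0.7,0,0,-0.0015,0]]'|grep -E 'pos|force'
python3 - <<'E'
from h import *
c=snap('side');v=[.542,.065,-.098]
I=cv2.resize(c['color'][190:280,280:400,::-1],None,fx=6,fy=6,interpolation=2)
for th,col in((0,(0,0,255)),(.25,(255,0,0))):
    P,W=pts(v+[th])
    for w in W+[P['ridge']]:
        p=proj(c,w);cv2.circle(I,(int((p[0]-280+.5)*6),int((p[1]-190+.5)*6)),4,col,1)
cv2.imwrite('pics/d.png',I)
E
```

```text
eef_pos: [0.5418, 0.0777, 0.059]
ft_force: [-0.3, -0.8, 1.7]
eef_pos: [0.5417, 0.0777, 0.0574]
ft_force: [0.5, -1.7, 2.1]
eef_pos: [0.5418, 0.0777, 0.0558]
ft_force: [0.5, -1.3, 1.6]
```

View pics/d.png

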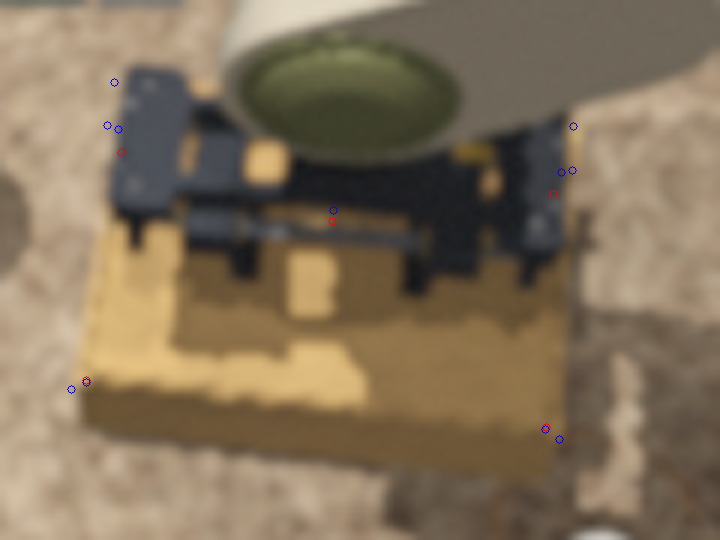

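```bash
python3 - <<'E'
from h import *
c=snap('side');a=-.098
o=get_obs();e=o['eef_pos'];print(e,o['ft_force'],np.degrees(o['ee_rot']))
bx=np.array([np.cos(a),np.sin(a),0]);by=np.array([-np.sin(a),np.cos(a),0])
for z in(.0448,.055,.062,.07,.08):
    print(z,[np.round(proj(c,np.array([e[0],e[1],0])+bx*s+by*.009+[0,0,z]),1) for s in(-.048,-.031,.031,.048)])
q=pts([.542,.065,a,0])
for th in(0,.1,.2,.3):
    P,W=pts([.542,.065,a,th]);print(th,[np.round(proj(c,w),1) for w in (W[-2],W[-1],P['ridge'])])
E
```

```text
[0.54171467 0.07770699 0.05579511] [ 0.51413452 -0.11600048  1.19597898] [-90.05836186   4.9946242   -4.16654421]
0.0448 [array([351.5, 243.9]), array([345.3, 243.2]), array([322.6, 241. ]), array([316.4, 240.3])]
0.055 [array([351.9, 242.2]), array([345.6, 241.6]), array([322.7, 239.3]), array([316.5, 238.7])]
0.062 [array([352.1, 241. ]), array([345.7, 240.4]), array([322.8, 238.1]), array([316.5, 237.5])]
0.07 [array([352.3, 239.7]), array([346. , 239.1]), array([322.8, 236.8]), array([316.5, 236.1])]
0.08 [array([352.7, 238. ]), array([346.2, 237.4]), array([322.9, 235. ]), array([316.5, 234.4])]
0 [array([371.8, 221.9]), array([299.7, 214.9]), array([334.9, 226.5])]
0.1 [array([372.4, 220.2]), array([299.5, 213.1]), array([335. , 225.5])]
0.2 [array([372.9, 218.8]), array([299.3, 211.7]), array([335. , 224.8])]
0.3 [array([373.4, 217.8]), array([299.1, 210.6]), array([335.1, 224.5])]
```

```bash
for i in 1; do python3 -m handwheel '[[0.7,0,0,-0.001,0],[0.7,0,0,-0.0015,0],[0.7,0,0,-0.0015,0]]'|grep -E 'pos|force'
python3 -m handwheel '[[0.7,0,0,-0.001,0],[0.7,0,0,-0.0015,0],[0.7,0,0,-0.0015,0]]'|grep -E 'pos|force'
python3 -m handwheel '[[0.7,0,0,-0.001,0],[0.7,0,0,-0.0015,0],[0.7,0,0,-0.0015,0]]'|grep -E 'pos|force'; done; python3 -c "
from h import *
f=[]
for i in range(6):
    snap('side');f.append(get_obs()['ft_force'])
print(np.mean(f,0).round(2))"
```

```text
eef_pos: [0.5417, 0.0777, 0.0542]
ft_force: [0.0, -1.3, 1.2]
eef_pos: [0.5417, 0.0777, 0.0526]
ft_force: [1.1, -1.1, 1.7]
eef_pos: [0.5417, 0.0776, 0.0509]
ft_force: [0.1, -1.2, 1.8]
[ 0.42 -1.21  1.56]
```

```bash
python3 - <<'E'
from h import *
c=snap('side');a=-.098
I=cv2.resize(c['color'][200:265,290:385,::-1],None,fx=8,fy=8,interpolation=2)
e=get_obs()['eef_pos'];bx=np.array([np.cos(a),np.sin(a),0]);by=np.array([-np.sin(a),np.cos(a),0])
for z,col in((.040,(0,0,255)),(.062,(0,255,0))):
  for s in(-.048,-.031,.031,.048):
    p=proj(c,np.array([e[0],e[1],z])+bx*s+by*.009);cv2.circle(I,(int((p[0]-290+.5)*8),int((p[1]-200+.5)*8)),4,col,1)
print([(np.round(r['at'],1),round(r['p'],2)) for l in('ridge','lip_edge','crease') for r in vision.tip_of(l,'side')[:1]])
cv2.imwrite('pics/e.png',I)
E
```

```text
[(array([337.1, 214.4]), 0.55), (array([333.7, 258.3]), 0.82)]
```

View pics/e.png

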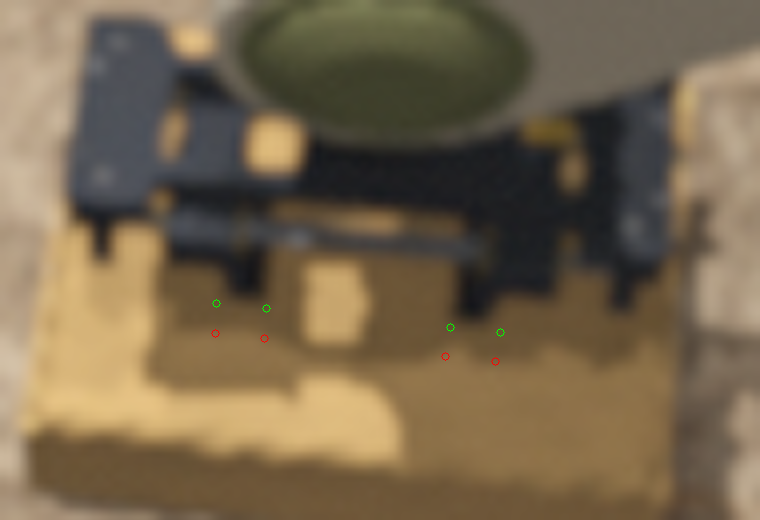

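```bash
for i in 1; do python3 -m handwheel '[[0.7,0,0,-0.001,0],[0.7,0,0,-0.002,0],[0.7,0,0,-0.002,0]]'|grep -E 'pos|force'
python3 -m handwheel '[[0.7,0,0,-0.001,0],[0.7,0,0,-0.002,0],[0.7,0,0,-0.002,0]]'|grep -E 'pos|force'
python3 -m handwheel '[[0.7,0,0,-0.001,0],[0.7,0,0,-0.002,0],[0.7,0,0,-0.002,0]]'|grep -E 'pos|force'; done; python3 -c "
from h import *
f=[]
for i in range(6):
    c=snap('side');f.append(get_obs()['ft_force'])
print(np.mean(f,0).round(2))
cv2.imwrite('pics/f.png',np.vstack([cv2.imread('pics/e.png')[:320],cv2.resize(c['color'][200:240,290:385,::-1],None,fx=8,fy=8,interpolation=2)[:280]]))"
```

```text
eef_pos: [0.5416, 0.0776, 0.0489]
ft_force: [-0.6, -1.8, 1.7]
eef_pos: [0.5417, 0.0775, 0.047]
ft_force: [-0.6, -1.9, 3.5]
eef_pos: [0.542, 0.0775, 0.0462]
ft_force: [-6.0, -1.2, 16.4]
[-6.27 -1.81 15.25]
```

```bash
python3 -m handwheel '[[0.7,0,0,0.0006,0],[0.7,0,0,0.0006,0]]'; python3 - <<'E'
from h import *
f=[];m=[];v=[.542,.065,-.098]
for i in range(4):
    c=snap('top');o=get_obs();f.append(o['ft_force']);m.append(o['moment'])
    print([(l,np.round(r['at'],1),round(r['p'],2)) for l in('ridge','flap_edge','lip_edge') for r in vision.tip_of(l,'top')[:1]])
print(np.mean(f,0).round(2),np.mean(m,0).round(3),o['finger_gap'])
def crop(n,x0,y0,w,h,k):
    c=snap(n);I=cv2.resize(c['color'][y0:y0+h,x0:x0+w,::-1],None,fx=k,fy=k,interpolation=2)
    for th,col in((0,(0,0,255)),(.2,(255,0,0))):
        for p in pts(v+[th])[1]:
            p=proj(c,p);cv2.circle(I,(int((p[0]-x0+.5)*k),int((p[1]-y0+.5)*k)),3,col,1)
    return I
cv2.imwrite('pics/g.png',np.hstack([crop('top',270,160,50,100,6),crop('side',290,195,80,100,6)]))
E
```

```text
time: 10.62
eef_pos: [0.5419, 0.0776, 0.0471]
ee_rot: [-1.572, 0.086, -0.073]
ft_force: [-1.0, -0.8, 3.3]
finger_gap: 0.698
[('ridge', array([283.4, 213.1]), 0.56), ('flap_edge', array([295.6, 214.4]), 0.74), ('lip_edge', array([299.8, 216.6]), 0.78)]
[('ridge', array([283.8, 213.2]), 0.74), ('flap_edge', array([295.6, 217.5]), 0.75), ('lip_edge', array([297.6, 215.5]), 0.77)]
[('ridge', array([281.5, 215. ]), 0.62), ('flap_edge', array([293.1, 216.5]), 0.81), ('lip_edge', array([295.6, 216.4]), 0.88)]
[('ridge', array([284.6, 216.2]), 0.94), ('flap_edge', array([293.1, 214.2]), 0.84), ('lip_edge', array([294.9, 215.5]), 0.89)]
[-1.15 -1.17  4.8 ] [-0.2    0.102 -0.038] 0.6982143510791727
```

View pics/g.png

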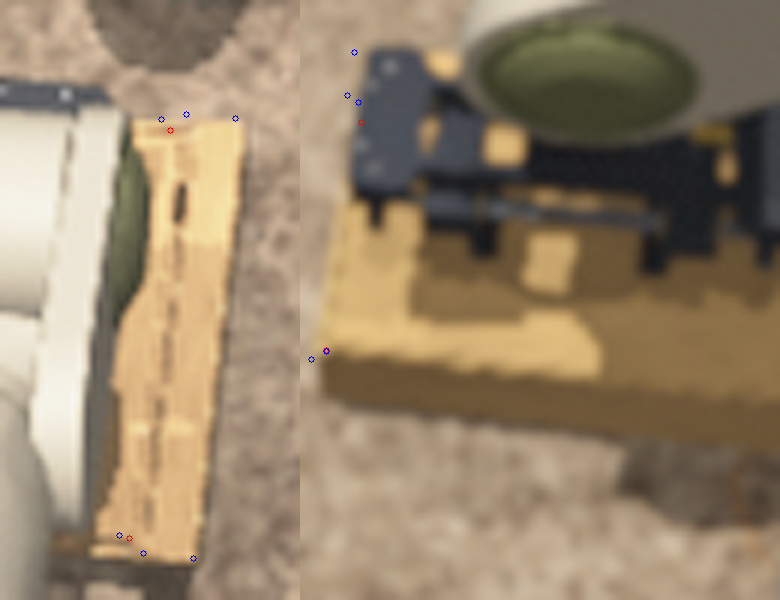

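```bash
python3 -m handwheel '[[0.7,-0.0003,-0.003,0,0],[0.7,-0.0006,-0.006,0,0],[0.7,-0.0009,-0.009,0,0],[0.7,-0.001,-0.01,0,0],[0.7,-0.001,-0.01,0,0]]'
python3 -m handwheel '[[0.7,-0.0003,-0.003,0,0],[0.7,-0.0006,-0.006,0,0],[0.7,-0.0006,-0.006,0,0]]'
python3 -c "
from h import *
f=[]
for i in range(5):
    c=snap('top');f.append(get_obs()['ft_force'])
    print([(l,np.round(r['at'],1),round(r['p'],2)) for l in('ridge','flap_edge','lip_edge') for r in vision.tip_of(l,'top')[:1]])
print(np.mean(f,0).round(2))"
```

```text
time: 11.93
eef_pos: [0.5408, 0.0679, 0.0468]
ee_rot: [-1.571, 0.087, -0.073]
ft_force: [-1.3, 0.9, 5.2]
finger_gap: 0.7
time: 12.18
eef_pos: [0.5401, 0.062, 0.0468]
ee_rot: [-1.571, 0.087, -0.073]
ft_force: [-2.0, 0.5, 6.4]
finger_gap: 0.701
[('ridge', array([289.5, 214.9]), 0.61), ('flap_edge', array([301.2, 217.4]), 0.41), ('lip_edge', array([297. , 215.5]), 0.56)]
[('ridge', array([288.1, 216.4]), 0.58), ('flap_edge', array([300.9, 215.9]), 0.58), ('lip_edge', array([299.6, 216. ]), 0.66)]
[('ridge', array([288.6, 214.4]), 0.7), ('flap_edge', array([300.1, 214.9]), 0.51), ('lip_edge', array([296. , 219.5]), 0.97)]
[('ridge', array([287.3, 215.1]), 0.55), ('flap_edge', array([298.6, 218. ]), 0.41), ('lip_edge', array([296.2, 218.2]), 0.74)]
[('ridge', array([291.3, 214. ]), 0.67), ('flap_edge', array([281.9, 217.4]), 0.55), ('lip_edge', array([297.1, 215.9]), 0.75)]
[-1.61 -0.18  5.81]
```

```bash
python3 -m handwheel '[[0.7,-0.0002,-0.002,0,0],[0.7,-0.0004,-0.004,0,0],[0.7,-0.0006,-0.006,0,0],[0.7,-0.0006,-0.006,0,0]]'
python3 -m handwheel '[[0.7,-0.0002,-0.002,0,0],[0.7,-0.0004,-0.004,0,0],[0.7,-0.0004,-0.004,0,0]]'
python3 -c "
from h import *
f=[]
for i in range(5):
    c=snap('top');f.append(get_obs()['ft_force'])
    print([(l,np.round(r['at'],1),round(r['p'],2)) for l in('ridge','lip_edge') for r in vision.tip_of(l,'top')[:1]])
print(np.mean(f,0).round(2))"
```

```text
time: 13.52
eef_pos: [0.5394, 0.0564, 0.0468]
ee_rot: [-1.57, 0.087, -0.072]
ft_force: [-2.1, 1.3, 6.5]
finger_gap: 0.698
time: 13.77
eef_pos: [0.5392, 0.0526, 0.0468]
ee_rot: [-1.57, 0.087, -0.073]
ft_force: [0.8, 2.1, 4.5]
finger_gap: 0.701
[('lip_edge', array([295.9, 219.1]), 0.61)]
[('lip_edge', array([297.5, 216. ]), 0.7)]
[('ridge', array([220.1, 159.6]), 0.36), ('lip_edge', array([294.9, 215.6]), 0.83)]
[('lip_edge', array([295.5, 215. ]), 0.71)]
[('lip_edge', array([296.5, 215.2]), 0.95)]
[0.44 3.39 4.12]
```

```bash
python3 -m handwheel '[[0.7,-0.0001,-0.001,-0.0002,0],[0.7,-0.0002,-0.002,-0.0002,0],[0.7,-0.0002,-0.002,-0.0002,0]]'
python3 -m handwheel '[[0.7,-0.0001,-0.001,0,0],[0.7,-0.0002,-0.002,0,0],[0.7,-0.0002,-0.002,0,0]]'
python3 - <<'E'
from h import *
f=[];v=[.542,.065,-.098]
for i in range(3):
    c=snap('side');f.append(get_obs()['ft_force'])
    print([(l,np.round(r['at'],1),round(r['p'],2)) for l in('ridge','lip_edge','crease') for r in vision.tip_of(l,'side')[:1]])
print(np.mean(f,0).round(2))
for t in(0,.016,.022):P=pts(v+[0],t)[0];print(t,np.round(proj(c,P['crease']),1),np.round(proj(c,P['ridge']),1))
def crop(n,x0,y0,w,h,k):
    c=snap(n);I=cv2.resize(c['color'][y0:y0+h,x0:x0+w,::-1],None,fx=k,fy=k,interpolation=2)
    for t,col in((0,(0,0,255)),(.022,(255,0,0))):
        for p in pts(v+[0],t)[1]:
            p=proj(c,p);cv2.circle(I,(int((p[0]-x0+.5)*k),int((p[1]-y0+.5)*k)),3,col,1)
    return I
cv2.imwrite('pics/h.png',np.hstack([crop('top',265,160,55,100,6),crop('side',290,195,75,100,6)]))
E
```

```text
time: 14.77
eef_pos: [0.5389, 0.0503, 0.0467]
ee_rot: [-1.57, 0.087, -0.073]
ft_force: [1.2, 3.0, 4.8]
finger_gap: 0.699
time: 15.02
eef_pos: [0.5387, 0.0481, 0.0467]
ee_rot: [-1.57, 0.087, -0.073]
ft_force: [0.3, 2.5, 4.8]
finger_gap: 0.696
[('ridge', array([337.1, 215.6]), 0.69), ('lip_edge', array([339.5, 211.3]), 0.6), ('crease', array([336.7, 253.7]), 0.97)]
[('ridge', array([337.5, 218.9]), 0.86), ('lip_edge', array([337.1, 212.3]), 0.61), ('crease', array([335.2, 250.1]), 0.72)]
[('ridge', array([337. , 217.1]), 0.74), ('lip_edge', array([337.8, 209.9]), 0.8), ('crease', array([336. , 252.8]), 0.94)]
[0.27 1.76 4.98]
0 [332.  257.4] [334.9 226.5]
0.016 [332.5 251.8] [335.3 221.4]
0.022 [332.7 249.8] [335.5 219.5]
```

View pics/h.png

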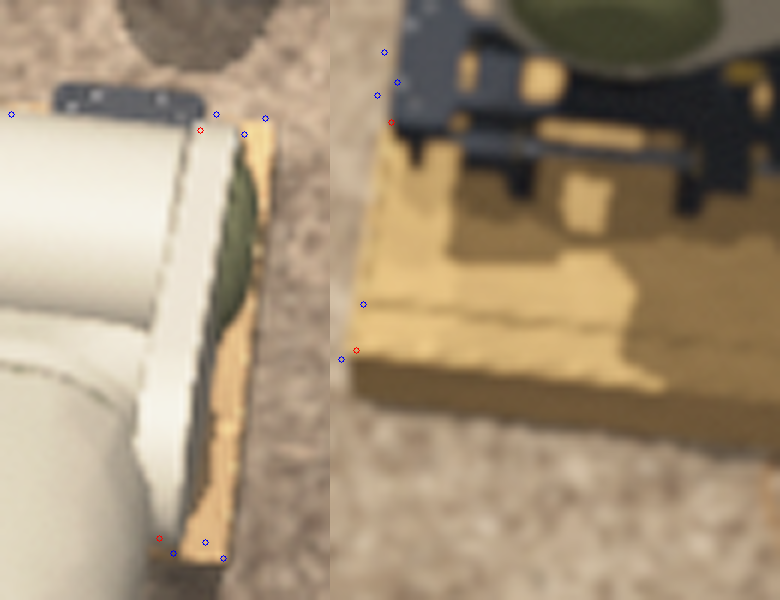

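```bash
python3 -m handwheel '[[0.7,-0.0001,-0.001,0,0],[0.7,-0.0002,-0.002,0,0],[0.7,-0.0002,-0.003,0,0],[0.7,-0.0002,-0.003,0,0]]'
python3 -m handwheel '[[0.7,-0.0001,-0.001,0,0],[0.7,-0.0002,-0.002,0,0],[0.7,-0.0002,-0.002,0,0]]'
python3 -c "
from h import *
f=[]
for i in range(5):
    c=snap('side');f.append(get_obs()['ft_force'])
    print([(l,np.round(r['at'],1),round(r['p'],2)) for l in('lip_edge','crease') for r in vision.tip_of(l,'side')[:1]])
print(np.mean(f,0).round(2))"
```

```text
time: 16.05
eef_pos: [0.5384, 0.0452, 0.0466]
ee_rot: [-1.57, 0.087, -0.073]
ft_force: [-1.0, 3.2, 5.2]
finger_gap: 0.701
time: 16.3
eef_pos: [0.5382, 0.043, 0.0466]
ee_rot: [-1.57, 0.087, -0.073]
ft_force: [-0.2, 2.7, 4.1]
finger_gap: 0.7
[('crease', array([338.1, 250.5]), 0.57)]
[]
[('lip_edge', array([340.4, 210.3]), 0.87), ('crease', array([334.3, 250.3]), 0.76)]
[('lip_edge', array([337.7, 210. ]), 0.82), ('crease', array([337.9, 255.9]), 0.84)]
[('lip_edge', array([339.6, 209.6]), 0.93), ('crease', array([334.7, 251. ]), 0.64)]
[0.25 2.28 4.29]
```

```bash
python3 -m handwheel '[[0.7,-0.0001,-0.001,0,0],[0.7,-0.0001,-0.0015,0,0],[0.7,-0.0002,-0.0015,0,0]]'
python3 -m handwheel '[[0.7,-0.0001,-0.001,0,0],[0.7,-0.0001,-0.0015,0,0],[0.7,-0.0001,-0.0015,0,0]]'
python3 - <<'E'
from h import *
f=[]
for i in range(4):
    c=snap('side');f.append(get_obs()['ft_force'])
print(np.mean(f,0).round(2))
A=cv2.imread('pics/side0.png')[150:330,240:420];t0=cv2.imread('pics/top0.png');t1=snap('top')['color'][:,:,::-1]
# box shift from lip outer side: correlate lip-wall patch near lower right corner in top picture
for (x,y,w,h) in((296,225,20,35),):
    P=np.ascontiguousarray(t0[y:y+h,x:x+w]);r=cv2.matchTemplate(np.ascontiguousarray(t1[y-6:y+h+6,x-6:x+w+6]),P,cv2.TM_CCOEFF_NORMED);_,m,_,l=cv2.minMaxLoc(r);print(m,l[0]-6,l[1]-6)
E
```

```text
time: 17.3
eef_pos: [0.538, 0.0416, 0.0466]
ee_rot: [-1.57, 0.087, -0.073]
ft_force: [1.1, 1.6, 4.4]
finger_gap: 0.695
time: 17.55
eef_pos: [0.538, 0.0407, 0.0466]
ee_rot: [-1.569, 0.087, -0.073]
ft_force: [1.3, 6.8, 4.6]
finger_gap: 0.701
[1.84 6.25 4.3 ]
0.6544063091278076 -4 -6
```

```bash
python3 -m handwheel '[[0.7,0,0.0004,0.002,0],[0.7,0,0.0005,0.006,0],[0.7,0,0.001,0.02,0],[0.7,0,0.002,0.05,0],[0.7,0,0.01,0.09,0]]'
python3 -m handwheel '[[0.7,0,0.03,0.03,0],[0.7,-0.02,0.065,0.05,0],[0.7,-0.05,0.10,0.05,0],[0.7,-0.07,0.14,0.05,0],[0.7,-0.10,0.17,0.05,0]]'
python3 -m handwheel '[[0.7,-0.03,0.03,0,0],[0.7,-0.06,0.06,0,0],[0.7,-0.09,0.08,0,0],[0.7,-0.12,0.10,0,0],[0.7,-0.12,0.10,0,0]]'
python3 - <<'E'
from h import *
v=[.542,.065,-.098]
def crop(n,x0,y0,w,h,k):
    c=snap(n);I=cv2.resize(c['color'][y0:y0+h,x0:x0+w,::-1],None,fx=k,fy=k,interpolation=2)
    for t,col in((0,(0,0,255)),(.022,(255,0,0))):
        for p in pts(v+[0],t)[1]:
            p=proj(c,p);cv2.circle(I,(int((p[0]-x0+.5)*k),int((p[1]-y0+.5)*k)),3,col,1)
    P=pts(v+[0],.022)[0]
    for l in('crease','ridge','flap_edge','lip_edge','mug','salt','pepper','tape','tin'):
        print(n,l,[(np.round(r['at'],1),round(r['p'],2)) for r in vision.tip_of(l,n)[:1]],np.round(proj(c,P[l]),1) if l in P else '')
    return I
cv2.imwrite('pics/i.png',np.hstack([crop('top',205,150,130,120,3),crop('side',270,170,130,120,3)]))
E
```

```text
time: 18.22
eef_pos: [0.5362, 0.0497, 0.1353]
ee_rot: [-1.57, 0.094, -0.069]
ft_force: [0.5, 0.5, 0.3]
finger_gap: 0.7
time: 18.63
eef_pos: [0.4423, 0.2127, 0.1854]
ee_rot: [-1.57, 0.094, -0.07]
ft_force: [0.6, 0.8, -0.7]
finger_gap: 0.702
time: 19.05
eef_pos: [0.3178, 0.3144, 0.1853]
ee_rot: [-1.572, 0.092, -0.064]
ft_force: [1.2, -0.1, 0.3]
finger_gap: 0.7
top crease [(array([260.3, 208.6]), 0.63)] [262.7 212.2]
top ridge [(array([290.4, 215.9]), 0.91)] [291.6 214.1]
top flap_edge [(array([301.1, 216.6]), 0.92)] [302.  215.5]
top lip_edge [(array([298.5, 216.4]), 0.56)] [297.1 214.7]
top mug [(array([221.1, 155.8]), 0.64)] 
top salt [(array([227.5, 255. ]), 0.74)] 
top pepper [(array([296.6, 216.2]), 0.69)] 
top tape [(array([411.5, 272.9]), 0.73)] 
top tin [(array([339.3, 138.6]), 0.67)] 
side crease [(array([338.5, 249.1]), 0.6)] [332.7 249.8]
side ridge [(array([337.3, 218.6]), 0.81)] [335.5 219.5]
side flap_edge [(array([338.5, 212.1]), 0.83)] [336.2 212. ]
side lip_edge [(array([340.3, 212.5]), 0.8)] [335.9 215.1]
side mug [(array([265.8, 310. ]), 0.7)] 
side salt [(array([377.6, 295.5]), 0.75)] 
side pepper [(array([330.5, 200.3]), 0.75)] 
side tape [(array([381.8, 136.8]), 0.69)] 
side tin []
```

View pics/i.png

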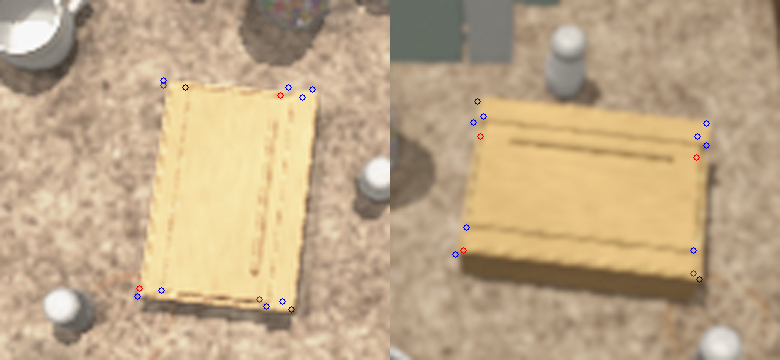

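```bash
python3 -c "
from h import *
print(env.hand_in(),get_obs()['time'])"
```

```text
the job is handed in; nothing more can be done
the job is handed in; nothing more can be done
```

The cutlery box is shut and the job was handed in at about 19 s; `hand_in` gives no verdict.

I folded the flap over from outside with the fingers part open. Then I held it down with about 5 N and pushed it along until the ridge met firm resistance (about 6 N), which I took as the tuck stop.

**Flap position:** After the arm let go and moved away, both cameras showed the flap lying flat. The crease, ridge and free edge were within about 1–2 pixels (3–6 mm) of where full tuck puts them along the push direction. The flap stayed down untouched, which fits the edge being under the lip.

**Box and bystanders:** The final pictures show the box level and close to the pose I fitted at the start. The mug, salt and tape were found about where they began in both pictures, within a few pixels. The pepper and tin each had one missed or wrong detection. The pepper's side-view detection and its place in the picture agree with its start, and so does the tin's top-view detection.

**Checks that disagreed:**
- The fingertips touched the flap about 15 mm lower on the tool reading than the stated tip length gives. I went by the force reading instead.
- A template match for box shift during the last push was unusable because the arm blocked the view.
- Side-camera detections were often 2–5 pixels off my model.

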